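Check a balance weight and show its underside to the inspection camera

TASK

Take the middle-sized of the three steel check weights from the rubber mat, set it gently and upright in the centre of the balance pan, let go and leave it there for about two seconds so that the balance settles. Then pick it up again and hold it still in the air in front of the inspection camera, with the centre of its flat underside 60 mm in front of the lens and facing squarely into it, and finish while still holding it there. Leave everything else where it stands and do not knock the camera.

Things in the scene. Friction and masses are not known exactly. Their poses are not given: they have to be found in the camera images.
- weight_mid: The middle-sized check weight, a plain steel cylinder with a narrower knob on top, 60 mm tall overall, about 200 g: body 29 mm diameter from 0 to 38 mm height, neck 14.5 mm diameter, knob 21 mm diameter from about 49 to 60 mm. Stands upright. Origin at the centre of its flat underside, z up through the knob. It can be gripped across the body.
- weight_large: Bystander. The largest check weight, same shape: body 39 mm diameter, 78 mm tall overall, about 500 g; stands upright on the mat. Origin at the centre of its underside.
- weight_small: Bystander. The smallest check weight, same shape: body 23 mm diameter, 47 mm tall overall, about 100 g; stands upright on the mat. Origin at the centre of its underside.
- mat: Flat black rubber mat fixed to the table, 100 mm (its x) by 250 mm (its y), 4 mm thick; origin at the centre of its underside. The three weights stand on it in any order in one row along its y axis, about 80 mm apart between centres; the middle place is over the mat's centre.
- balance: White top-loading balance fixed to the table, 230 mm (its x) by 180 mm (its y), top of the housing 56 mm above the table; dark display strip along its -x edge, round steel pan above its +x half. Origin at the centre of its underside. It may stand left or right of the camera, with the mat on the other side.
- pan_centre (a point): Centre of the upper face of the balance's round steel pan (110 mm diameter, flat, a thin dark ring of 52 mm diameter marks its middle); 76 mm above the table when empty. The point goes down with the pan.
- pan (a joint): How far the sprung pan is pressed down, in m: 0 empty, about 0.004 (0.003 to 0.0055) under the 200 g weight, stop at 0.010. The spring takes about 0.4 N per mm.
- camera: Fixed stand of the inspection camera: dark base plate 110 mm (its x) by 80 mm (its y) with a grey post; origin at the centre of its underside. The camera on it looks up and towards its own -x side, roughly towards the robot.
- lens: The inspection camera's round white barrel (40 mm diameter, 88 mm long) with a black 54 mm light ring around the lens. Origin at the centre of the lens's front glass, 120 mm above the table, 20 mm to the -x side of the stand's origin; z is the viewing direction, out of the glass: it leans 35 degrees from straight up, towards the stand's -x.
- focus (a point): The point in the air 60 mm in front of the lens's glass along its viewing direction (about 169 mm above the table), where the centre of the weight's underside has to be.
- eyepiece_a: Bystander. Microscope eyepiece standing upright, black 38 mm diameter barrel on a 30 mm steel tube, 42 mm tall; origin at the centre of its underside.
- eyepiece_b: Bystander. Microscope eyepiece standing upright, black 38 mm diameter barrel on a 30 mm steel tube, 42 mm tall; origin at the centre of its underside.
- oil_bottle: Bystander. Small amber bottle, 32 mm diameter, 70 mm tall, upright; origin at the centre of its underside.
- slide_box: Bystander. Flat grey and white slide box, 100 by 85 mm, 33 mm tall; origin at the centre of its underside.
- dish: Bystander. Flat clear round dish, 90 mm diameter, 14 mm tall; origin at the centre of its underside.
Things that resemble listed ones, but are neither listed nor needed, are in the scene too. What is shaped like the weight_mid but blue or yellow is not meant.

How it is judged:
On the way:
1. the middle-sized weight stands alone, upright and centred (within 12 mm) on the pan, let go, for a second (horizontal distance between weight_mid and pan_centre below 0.012 m and distance between weight_mid and pan_centre below 0.016 m and angle between weight_mid's own z axis and vertical below 0.1 rad and value of joint pan between 0.002 and 0.008 m and contact force between the fingers and weight_mid below 0.05 N and contact force between each of the arm, the fingers and balance below 0.05 N and linear speed of weight_mid below 0.02 m/s), for 1 s.
At the end, for the whole second after the job is handed in: The fingers hold the weight still in the air, touching nothing else: centre of its underside within 12 mm of the point 60 mm in front of the lens, axis within 0.17 rad of the viewing direction, underside to the lens; pan empty; all else within 20 mm of its start (distance between weight_mid and focus below 0.012 m and angle between the z axis of weight_mid and the z axis of lens, either way round below 0.17 rad and angle between weight_mid's own z axis and vertical below 0.9 rad and contact force between the fingers and weight_mid above 1 N and contact force between weight_mid and camera below 0.05 N and contact force between weight_mid and balance below 0.05 N and linear speed of weight_mid below 0.02 m/s and angular speed of weight_mid below 0.2 rad/s and value of joint pan below 0.0015 m and distance of each of weight_large, weight_small, eyepiece_a, eyepiece_b, oil_bottle, slide_box, dish from where it was at the start of the episode below 0.02 m); the arm keeps its last pose, push and grip.
It fails at once if a bystander (other weights, eyepieces, bottle, slide box, dish) is pushed more than 20 mm or knocked over (distance of any of weight_large, weight_small, eyepiece_a, eyepiece_b, oil_bottle, slide_box, dish from where it was at the start of the episode above 0.02 m or angle between any of weight_large, weight_small, eyepiece_a, eyepiece_b, oil_bottle, slide_box, dish's own z axis and vertical above 0.5 rad).
It fails at once if the weight is dropped onto the pan (falls free at over 0.4 m/s, about 8 mm) or pressed onto it with more than 25 N (contact force between weight_mid and balance above 25 N or (contact force between the fingers and weight_mid below 0.02 N and linear speed of weight_mid above 0.4 m/s)).
It fails at once if the weight or the robot knocks the inspection camera (more than 3 N) (contact force between any of weight_mid, the arm, the fingers and camera above 3 N).
It also fails if it takes over 58 s, if anything falls off the work surface, if the arm or the gripper's body presses on something with over 40 N, if the wrist force passes 120 N, or if a joint passes its speed limit or range.

ROBOT

A 7-joint arm with a two-finger parallel gripper is mounted at the origin on the work surface. World frame = base frame: x ahead of the robot, y to its left, z up, the work surface at z = 0. Lengths are in m, angles in rad, forces in N, time in s.
With the tool pointing down it reaches from about 0.425 to 0.875 m from the base axis. Payload 9.9 kg.
Tool frame: the origin (TCP) lies midway between the tips of the shut fingers; the grasp point (between the pads) lies 19 mm behind it (env.grip_depth is the z of the grasp point in the tool frame, in m); z points along the fingers, y is the line along which they close (so a half turn about z gives the same grasp; the last joint's range is limited). The gripper opens to 85 mm and grips with 20 to 120 N. Pads are 22 mm wide; open, the fingers measure 114 mm over their backs; the gripper's body (76 mm by 85 mm) begins 54 mm behind the grasp point. The pads swing forward as they close: fully open they stand 13 mm farther back than shut.
Start: joints at [1.048, 0.576, 0.025, 1.437, -0.015, 1.129, -0.057], TCP at [0.287, -0.611, 0.209] pointing down, gripper open.
Joint ranges: [-2.76, 2.76], [-0.34, 2.15], [-1.52, 1.57], [0.19, 2.46], [-1.09, 4.23], [0.17, 1.99], [-2.82, 2.82]. Speed limits (rad/s): [2.22, 2.22, 3.01, 3.01, 3.14, 3.14, 3.14].

INTERFACE

Orientations are given as a rotation vector (axis times angle).
In Python, from plant import state, cams, env gives the robot as it stands.
- The arm moves only by the tool move_arm, never from a script. Its argument "rows" is one flat list of numbers, 7 for each row, row after row: the turn, a rotation vector about the tool's x, y, z in rad, then the shift along the tool's x, y, z in m, then the finger opening in m, from 0 to 0.0854. In form: [rx, ry, rz, x, y, z, jaw, rx, ry, rz, x, y, z, jaw, ...]. A call has 1 to 20 rows; each row shifts and turns the commanded pose from where the row before left it, along the tool's axes as they then stand; what a row does not reach is not made up. A row lasts 1/12 s, in which the tool goes at most 41.7 mm and 7.16 degrees, less where a joint would pass 70% of its speed; a pose out of reach is approached as far as the arm can. A call with a gripper value outside its range is refused whole. The fingers move at their own pace and stop on an object; the grip force is fixed at half the most. Time passes only in rows, so rows that do not move let the fingers close. It gives the time, the measured TCP pose, the force, the opening and the grip force at its end, in the units of the state.
- state(): the state, without advancing time (a new reading comes with each control period).
- cams.camera(name): name is "scene" or "top" or "wrist"; returns the picture (384x512x3 uint8, red, green, blue); there is no depth.
- cams.camera_params(name): a dict with "fx", "fy", "cx", "cy" (pixels), "dist" ([k1, k2, p1, p2, k3] as OpenCV has them; the pictures are not rectified), "cam_to_world" (4x4, takes a point from camera to world coordinates). Camera axes: x right, y down, z forward; pixel columns grow to the right and rows downward; lengths in m; the calibration is good to about 2 mm. A picture is of the moment at which its call begins: read the wrist's pose just before it. camera_params takes no time and is no camera call; for the wrist camera it gives the pose at the moment of the call.
- env.close_job(): hands the job in; it is judged then, once.
The state is a dict: "time_s": time; "joint_pos": joint angles; "joint_vel": joint speeds; "effort": joint torques, N m; "position": TCP position; "tool_rot": TCP orientation; "ft_force": force on the tool from outside, world axes, zero at the start; "ft_torque": the same for the moment, N m; "opening": finger opening in m; "gripper_force": force on a finger pad.
Only numpy, scipy, OpenCV 4.12 (cv2) and the standard library are available. Lean on these libraries where they do the work, as an engineer would, in place of code of your own. Each camera call takes 0.05 s, during which the arm holds its last target. There are 200 camera calls.

## Working session

There is one attempt and no reset: what is moved stays moved. The work goes in short steps, Python scripts to look and compute and a tool call to move; the robot and the scene stay as the last step left them, time stands still between calls to the robot, and variables do not carry over. Pictures are saved under pics/ and viewed, at most 10 in all, crops included, and the job is handed in when it is done.

Besides the shell and the picture viewer there is one more tool, called after ">>>" as a command line: name --argument value ..., lists and objects as JSON in quotes. move_arm: Moves the arm, as the interface text tells. Its arguments: {"type":"object","properties":{"rows":{"type":"array"}},"required":["rows"]}

```bash
mkdir -p pics; cat > h.py <<'E'
import numpy as np, cv2
from scipy.spatial.transform import Rotation as R
from plant import state, cams, env
def ray(p,uv):
    K=np.array([[p['fx'],0,p['cx']],[0,p['fy'],p['cy']],[0,0,1]]);T=np.array(p['cam_to_world'])
    n=cv2.undistortPoints(np.array(uv,float).reshape(-1,1,2),K,np.array(p['dist'],float)).reshape(-1,2)
    d=np.c_[n,np.ones(len(n))]@T[:3,:3].T
    return T[:3,3],d
def onplane(p,uv,z):
    o,d=ray(p,uv); return o+d*((z-o[2])/d[:,2])[:,None]
def proj(p,X):
    K=np.array([[p['fx'],0,p['cx']],[0,p['fy'],p['cy']],[0,0,1]]);T=np.linalg.inv(np.array(p['cam_to_world']))
    return cv2.projectPoints(np.array(X,float).reshape(-1,3),cv2.Rodrigues(T[:3,:3])[0],T[:3,3],K,np.array(p['dist'],float))[0].reshape(-1,2)
E
python3 - <<'E'
from h import *
for n in ('top','scene'):
    im=cams.camera(n); cv2.imwrite(f'pics/{n}.png',cv2.resize(im[:,:,::-1],(800,600),interpolation=cv2.INTER_CUBIC)); np.save(f'{n}.npy',im)
    p=cams.camera_params(n); print(n,p['fx'],np.round(p['cam_to_world'],3).tolist(),p['dist'])
print(state(),env.grip_depth)
E
```

```text
top 368.86224314797437 [[-0.018, -0.998, 0.065, 0.522], [-0.999, 0.019, 0.026, 0.017], [-0.027, -0.064, -0.998, 1.03], [0.0, 0.0, 0.0, 1.0]] [0.00996954 0.         0.         0.         0.        ]
scene 435.4202403636287 [[0.567, 0.638, -0.52, 1.079], [0.823, -0.437, 0.362, -0.34], [0.003, -0.633, -0.774, 0.911], [0.0, 0.0, 0.0, 1.0]] [-0.06490098  0.          0.          0.          0.        ]
{'time_s': 0.1, 'joint_pos': array([ 1.04819201,  0.57643862,  0.02481801,  1.43777897, -0.01499891,
        1.12897517, -0.05651121]), 'joint_vel': array([-0.00010953, -0.00293827, -0.00036754, -0.00038159, -0.00056584,
       -0.0005325 ,  0.0004299 ]), 'effort': array([ 5.66653805e-03, -7.67299891e+01,  2.25778028e+00, -2.86602956e+01,
        1.58676237e-02,  8.64736503e-03,  3.21745233e-06]), 'position': array([ 0.28662922, -0.61067343,  0.20835045]), 'tool_rot': array([-3.06492949e+00, -6.83529618e-01,  5.70092326e-04]), 'ft_force': array([-0.60775885, -0.2828197 ,  0.14061457]), 'ft_torque': array([-0.01794222,  0.00659793,  0.00887786]), 'gripper_force': 0.0, 'opening': 0.08537496019086584} -0.0187
```

View pics/top.png

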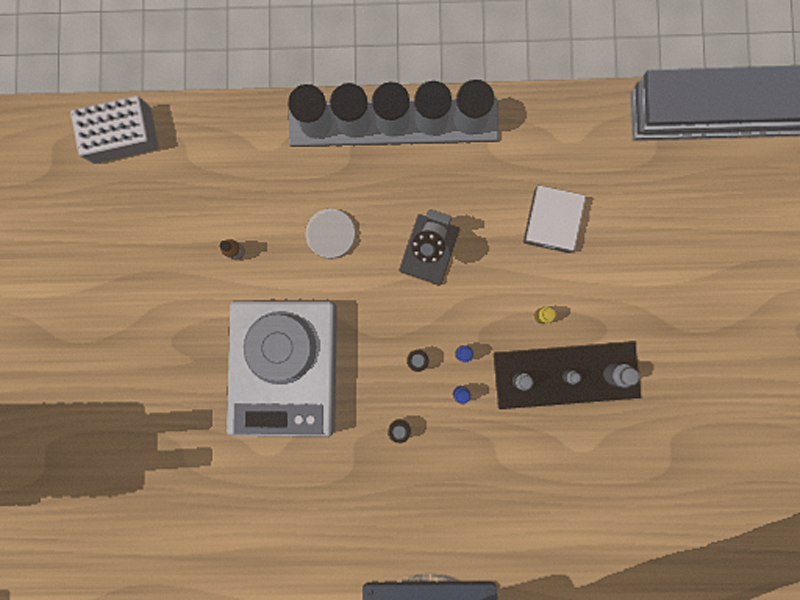

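View pics/scene.png

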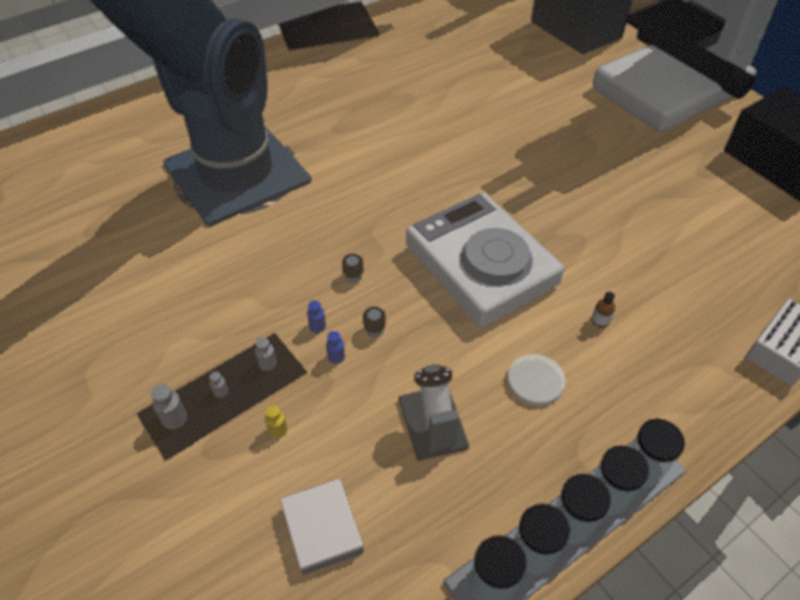

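Top view: the balance is on the left (+y), with its pan at about (281,346). The mat is on the right, and the mid weight is its left one, at about (523,381). The camera lens is at about (428,246). In the scene view the mid weight is at (265,353) and the lens at (433,375). Next I'll zoom in on these.

```bash
python3 - <<'E'
from h import *
t=np.load('top.npy');s=np.load('scene.npy')
def crop(im,x,y,w=80,h=60): return cv2.resize(im[y:y+h,x:x+w,::-1],(400,300),interpolation=cv2.INTER_CUBIC)
a=np.vstack([np.hstack([crop(t,315,210),crop(s,130,195)]),np.hstack([crop(t,240,130),crop(s,240,230)])])
cv2.imwrite('pics/z.png',a)
pt=cams.camera_params('top');ps=cams.camera_params('scene')
# first guesses
g=512/800
for n,uv,z in [('midknob',(523,381),.064),('pan',(281,346),.076),('lens',(428,246),.12)]:
    print(n,onplane(pt,[np.array(uv)*g],z).round(3))
for n,uv,z in [('midknob',(265,343),.064),('pan',(498,251),.076),('lens',(433,375),.12)]:
    print(n,onplane(ps,[np.array(uv)*g],z).round(3))
E
```

```text
midknob [[ 0.461 -0.161  0.064]]
pan [[0.526 0.239 0.076]]
lens [[ 0.681 -0.007  0.12 ]]
midknob [[ 0.464 -0.165  0.064]]
pan [[0.525 0.245 0.076]]
lens [[ 0.684 -0.011  0.12 ]]
```

View pics/z.png

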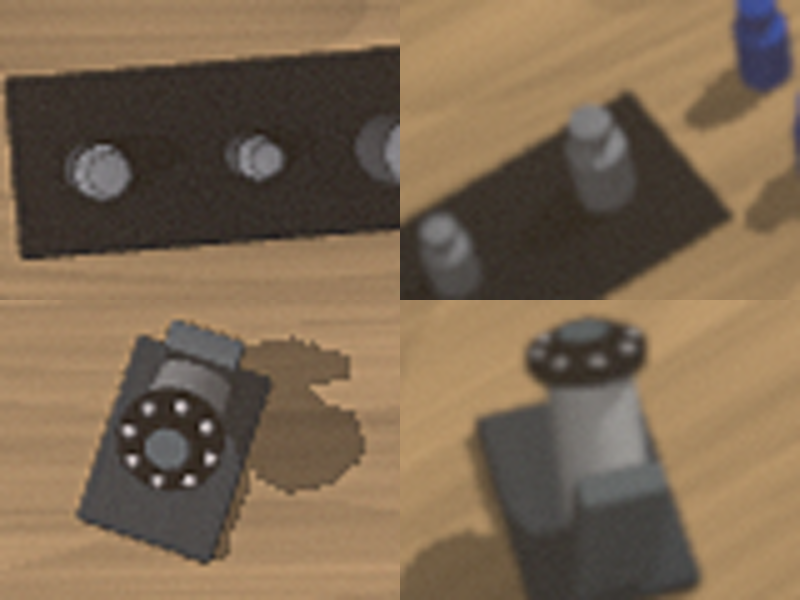

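```bash
python3 - <<'E'
from h import *
pt=cams.camera_params('top');ps=cams.camera_params('scene')
def tri(a,b):
    o1,d1=ray(pt,[a]);o2,d2=ray(ps,[b]);d1=d1[0];d2=d2[0]
    k=np.linalg.lstsq(np.c_[d1,-d2],o2-o1,rcond=None)[0]
    return ((o1+k[0]*d1+o2+k[1]*d2)/2).round(4),np.linalg.norm(o1+k[0]*d1-o2-k[1]*d2).round(4)
print('knob',tri((336.4,244.4),(168,219.4)))
print('lens',tri((273.2,159.8),(277.6,236)))
C=np.array([(78,217),(210,263),(270,80),(140,37)])/5+[240,130]
for z in (.01,.015):
    W=onplane(pt,C,z);print(W.round(4).tolist())
    a=(W[0]+W[1]-W[2]-W[3])/2;b=(W[1]+W[2]-W[0]-W[3])/2
    print('len',np.linalg.norm(a),np.linalg.norm(b),'yaw of -x',np.degrees(np.arctan2(a[1],a[0])),'b',np.degrees(np.arctan2(b[1],b[0])),'ctr',W.mean(0))
# pan by masks: ring ellipse
for p,n,(x,y) in((pt,'top',(281*.64,346*.64)),(ps,'scene',(498*.64,251*.64))):
    im=cv2.cvtColor(np.load(n+'.npy'),cv2.COLOR_RGB2GRAY);x,y=int(x),int(y)
    c=cv2.resize(im[y-32:y+32,x-32:x+32],None,fx=6,fy=6,interpolation=cv2.INTER_CUBIC)
    th=cv2.adaptiveThreshold(cv2.GaussianBlur(c,(0,0),3),255,0,cv2.THRESH_BINARY_INV,61,3)
    cs,_=cv2.findContours(th,cv2.RETR_LIST,cv2.CHAIN_APPROX_NONE)
    for k in cs:
        if len(k)>100:
            e=cv2.fitEllipse(k);uv=(np.array(e[0])+.5)/6-.5+[x-32,y-32]
            print(n,uv.round(2),np.array(e[1])/6,onplane(p,[uv],.076).round(4))
E
```

```text
knob (array([ 0.459 , -0.1666,  0.0595]), np.float64(0.0011))
lens (array([ 0.6755, -0.0042,  0.119 ]), np.float64(0.0024))
[[0.656, 0.0419, 0.01], [0.6288, -0.0309, 0.01], [0.7306, -0.0665, 0.01], [0.7566, 0.0055, 0.01]]
len 0.10746925852257022 0.0771253971341584 yaw of -x 160.38810165628612 b -110.18958429981639 ctr [ 0.69302016 -0.01249859  0.01      ]
[[0.6554, 0.0418, 0.015], [0.6283, -0.0306, 0.015], [0.7296, -0.0661, 0.015], [0.7555, 0.0055, 0.015]]
len 0.10694251845485124 0.07674738171404856 yaw of -x 160.38810165628612 b -110.18958429981637 ctr [ 0.69218207 -0.012356    0.015     ]
top [210.13 248.97] [ 0.62243704 15.72223663] [[0.4538 0.1609 0.076 ]]
top [176.93 222.17] [17.27722677 17.6382103 ] [[0.5243 0.2468 0.076 ]]
top [176.99 222.13] [21.12579219 21.49996694] [[0.5244 0.2466 0.076 ]]
top [178.63 222.11] [38.368131   40.73729197] [[0.5243 0.2423 0.076 ]]
top [179.43 222.08] [46.50623067 48.88631694] [[0.5244 0.2402 0.076 ]]
top [181.91 192.17] [ 3.07635403 98.42311605] [[0.6021 0.2334 0.076 ]]
scene [345.81 189.23] [ 4.15214507 11.19831085] [[0.6386 0.2382 0.076 ]]
scene [339.35 185.82] [ 5.69617081 32.90504456] [[0.6211 0.2322 0.076 ]]
scene [292.23 184.73] [ 7.29969152 25.76783498] [[0.5513 0.1365 0.076 ]]
scene [318.12 159.99] [14.83147812 20.04080709] [[0.5221 0.2452 0.076 ]]
scene [317.55 163.07] [25.80199687 37.45261637] [[0.5298 0.2368 0.076 ]]
scene [316.99 164.52] [37.35042826 46.7364502 ] [[0.533  0.2323 0.076 ]]
scene [298.19 139.55] [ 1.75453281 23.06186167] [[0.4315 0.2495 0.076 ]]
scene [342.93 144.68] [19.55591583 24.80980937] [[0.5161 0.3383 0.076 ]]
scene [329.7  131.45] [ 8.76016108 22.3578771 ] [[0.4556 0.3429 0.076 ]]
scene [298.1 137.1] [13.2335345  35.76274872] [[0.4237 0.2553 0.076 ]]
```

>>> move_arm --rows '[0,0,-0.1122,0,0,0,0.07,0,0,-0.1122,0,0,0,0.07,0,0,-0.1122,0,0,0,0.07,0,0,-0.1122,0,0,0,0.07,0,0,-0.1122,0,0,0,0.07,0,0,-0.1122,0,0,0,0.07,0,0,-0.1122,0,0,0,0.07,0,0,0,0.037,0.001,0,0.07,0,0,0,0.037,0.001,0,0.07,0,0,0,0.037,0.001,0,0.07,0,0,0,0.037,0.001,0,0.07,0,0,0,0.037,0.001,0,0.07,0,0,0,0.037,0.001,0,0.07,0,0,0,0.037,0.001,0,0.07,0,0,0,0.037,0.001,0,0.07,0,0,0,0.037,0.001,0,0.07,0,0,0,0.037,0.001,0,0.07,0,0,0,0.037,0.001,0,0.07,0,0,0,0.037,0,0,0.07,0,0,0,0.03,0,0,0.07]'

```text
time_s: 1.77
position: [0.4586, -0.1661, 0.2091]
tool_rot: [-2.569, -1.807, -0.001]
ft_force: [0.6, 0.3, -0.3]
opening: 0.0698
gripper_force: 0.0
```

```bash
python3 - <<'E'
from h import *
p=cams.camera_params('wrist');s=state();im=cams.camera('wrist');np.save('w1.npy',im)
print(s['position'],R.from_rotvec(s['tool_rot']).as_matrix().round(3).tolist(),s['opening'],p['fx'],np.round(p['cam_to_world'],3).tolist())
q=proj(p,[[.459,-.166,.064],[.459,-.166,.004]]);print(q)
v=cv2.resize(im[:,:,::-1],(800,600));cv2.imwrite('pics/w1.png',v)
E
```

```text
[ 0.45864605 -0.16607577  0.20905729] [[0.338, 0.941, 0.0], [0.941, -0.338, 0.001], [0.001, -0.0, -1.0]] 0.06975216401301196 339.8804053349378 [[0.941, -0.326, -0.088, 0.482], [-0.337, -0.909, -0.246, -0.105], [0.0, 0.262, -0.965, 0.373], [0.0, 0.0, 0.0, 1.0]]
[[251.54585813 175.10117926]
 [251.63775788 163.81954284]]
```

View pics/w1.png

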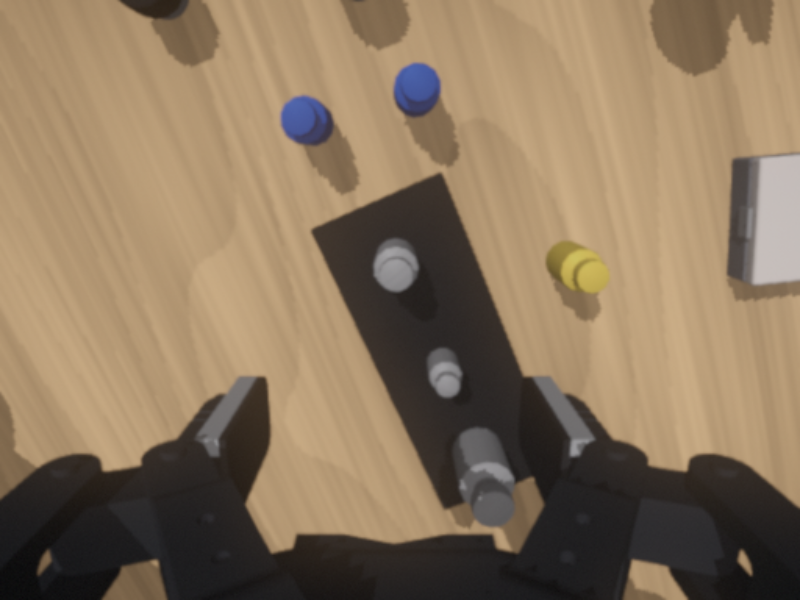

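The mid weight's knob is at about (397,270) in the wrist view, next to the mat's far end. I'll refine it with a mask.

```bash
python3 - <<'E'
from h import *
p=cams.camera_params('wrist');im=np.load('w1.npy')
g=cv2.cvtColor(im,cv2.COLOR_RGB2GRAY);sub=g[145:195,230:278]
for th in (100,130,150,165):
    m=(sub>th).astype(np.uint8);n,l,st,c=cv2.connectedComponentsWithStats(m)
    k=1+st[1:,4].argmax() if n>1 else 0
    cs,_=cv2.findContours((l==k).astype(np.uint8),cv2.RETR_EXTERNAL,cv2.CHAIN_APPROX_NONE)
    (x,y),r=cv2.minEnclosingCircle(cs[0]);print(th,st[k],(x+230,y+145),r,onplane(p,[(x+230,y+145)],.064).round(4))
# mat corners in wrist view (800px): far edge
W=onplane(p,np.array([(312,230),(442,174),(445,508)])*.64,.004);print(W.round(4))
print(proj(p,[state()['position']])*1.5625)
E
```

```text
100 [  9   9  28  32 661] (253.0, 169.5) 16.007909774780273 [[ 0.4645 -0.1553  0.064 ]]
130 [ 10  13  26  27 489] (252.5, 171.0833339691162) 13.382562637329102 [[ 0.4636 -0.1565  0.064 ]]
150 [13 14 14  8 58] (249.5, 163.0) 7.159010887145996 [[ 0.4635 -0.1484  0.064 ]]
165 [   0    0   48   50 2400] (253.5, 169.5) 33.94858932495117 [[ 0.4649 -0.1554  0.064 ]]
[[ 0.4143 -0.1235  0.004 ]
 [ 0.5116 -0.1174  0.004 ]
 [ 0.4327 -0.3685  0.004 ]]
[[391.45894751 364.85882241]]
```

```bash
python3 - <<'E'
from h import *
p=cams.camera_params('wrist');t=cams.camera_params('top');s=cams.camera_params('scene')
print('wrist knob',onplane(p,[(254,172.8)],.064).round(4),'top',onplane(t,[(336.4,244.4)],.064).round(4),'scene',onplane(s,[(168,219.4)],.064).round(4))
c=lambda a:np.array(a)/5.
print('mat corners top',onplane(t,c([(8,78),(23,258)])+[315,210],.004).round(4))
print('mat corners wrist',onplane(p,np.array([(442,174),(312,230)])*.64,.004).round(4))
print('mat corners scene',onplane(s,c([(332,215),(228,92)])+[130,195],.004).round(4))
print('TCP top pix of robot hidden?',p['dist'],p['cx'],p['cy'])
E
```

```text
wrist knob [[ 0.4643 -0.1585  0.064 ]] top [[ 0.4596 -0.1653  0.064 ]] scene [[ 0.462 -0.168  0.064]]
mat corners top [[ 0.5082 -0.1239  0.004 ]
 [ 0.4096 -0.1293  0.004 ]]
mat corners wrist [[ 0.5116 -0.1174  0.004 ]
 [ 0.4143 -0.1235  0.004 ]]
mat corners scene [[ 0.5087 -0.1237  0.004 ]
 [ 0.4123 -0.1306  0.004 ]]
TCP top pix of robot hidden? [-0.06262856  0.          0.          0.          0.        ] 252.16922662465987 194.39600236618244
```

>>> move_arm --rows '[0,0,0,0.001,0.002,0.02,0.07,0,0,0,0,0,0.025,0.07,0,0,0,0,0,0.025,0.07,0,0,0,0,0,0.025,0.07,0,0,0,0,0,0.014,0.07,0,0,0,0,0,0,0.07]'

```text
time_s: 2.32
position: [0.4583, -0.1684, 0.0973]
tool_rot: [-2.568, -1.803, 0.005]
ft_force: [-0.9, -0.1, 0.2]
opening: 0.0702
gripper_force: 0.0
```

```bash
python3 - <<'E'
from h import *
p=cams.camera_params('wrist');s=state();im=cams.camera('wrist');np.save('w2.npy',im)
print(s['position'])
g=p
X=s['position'];t=[.338,.941,0]
print(proj(p,[[.461,-.1655,.064],[.461,-.1655,.042],X])*1.5625)
v=cv2.resize(im[:,:,::-1],(800,600));cv2.imwrite('pics/w2.png',v)
E
```

```text
[ 0.45831746 -0.16841744  0.09733547]
[[396.27824975 324.22452367]
 [396.33036377 308.87678889]
 [391.52257346 364.91395578]]
```

View pics/w2.png

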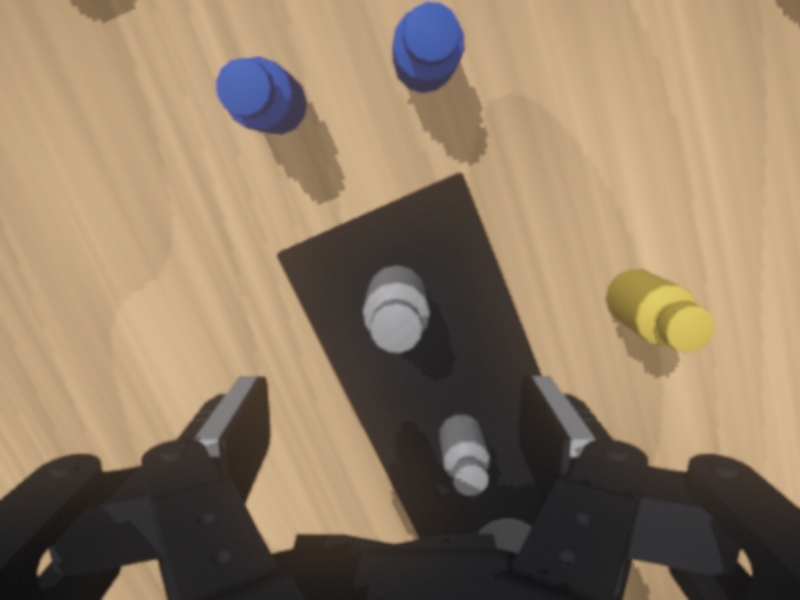

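>>> move_arm --rows '[0,0,0,0.002,0.002,0.015,0.07,0,0,0,0,0,0.02,0.07,0,0,0,0,0,0.02,0.07,0,0,0,0,0,0.015,0.07,0,0,0,0,0,0.01,0.07,0,0,0,0,0,0.005,0.07,0,0,0,0,0,0,0.07,0,0,0,0,0,0,0.07,0,0,0,0,0,0,0.07]'

```text
time_s: 3.12
position: [0.4636, -0.1678, 0.0161]
tool_rot: [2.57, 1.804, 0.001]
ft_force: [-0.1, -0.1, -1.5]
opening: 0.0698
gripper_force: 0.0
```

```bash
cat >> h.py <<'E'
def avg(n=8):
    P=[];
    for i in range(n): P.append(np.r_[state()['position'],state()['ft_force']]); cams.camera('top')
    P=np.array(P); return P.mean(0).round(4),P.std(0).round(4)
E
python3 - <<'E'
from h import *
print(avg()); print(R.from_rotvec(state()['tool_rot']).as_matrix().round(4).tolist())
E
```

```text
(array([ 0.4633, -0.1677,  0.0157, -0.0753,  0.1367,  0.1371]), array([2.000e-04, 1.000e-04, 3.000e-04, 3.327e-01, 4.232e-01, 9.178e-01]))
[[0.3398, 0.9405, 0.0003], [0.9405, -0.3398, -0.0001], [0.0, 0.0003, -1.0]]
```

>>> move_arm --rows '[0,0,0,0,-0.0015,0.003,0.07,0,0,0,0,-0.0015,0.004,0.07,0,0,0,0,0,0,0.07,0,0,0,0,0,0,0.045,0,0,0,0,0,0,0.035,0,0,0,0,0,0,0,0,0,0,0,0,0,0,0,0,0,0,0,0,0,0,0,0,0,0,0,0,0,0,0,0,0,0,0,0,0,0,0,0,0]'

```text
invalid input at $.rows: expected a multiple of 7 numbers
```

>>> move_arm --rows '[0,0,0,0,-0.0015,0.003,0.07,0,0,0,0,-0.0015,0.004,0.07,0,0,0,0,0,0,0.07,0,0,0,0,0,0,0.045,0,0,0,0,0,0,0.035,0,0,0,0,0,0,0,0,0,0,0,0,0,0,0,0,0,0,0,0,0,0,0,0,0,0,0,0,0,0,0,0,0,0,0]'

```text
time_s: 4.35
position: [0.4602, -0.1665, 0.0084]
tool_rot: [2.571, 1.805, 0.0]
ft_force: [-1.2, 0.5, 6.0]
opening: 0.0262
gripper_force: 58.8
```

```bash
python3 - <<'E'
from h import *
print(avg(4)); s=state();print(s['opening'],s['gripper_force'])
E
```

```text
(array([ 0.4602, -0.1665,  0.0084, -1.4624,  0.5462,  5.8127]), array([0.    , 0.    , 0.    , 0.5015, 0.2417, 0.2596]))
0.026305815511837246 58.812287827022374
```

>>> move_arm --rows '[0,0,0,0,0,-0.004,0,0,0,0,0,0,-0.01,0,0,0,0,0,0,-0.015,0,0,0,0,0,0,-0.02,0,0,0,0,0,0,-0.02,0,0,0,0,0,0,-0.02,0,0,0,0,0,0,-0.02,0,0,0,0,0,0,-0.02,0,0,0,0,0,0,-0.015,0,0,0,0,0,0,-0.007,0,0,0,0,0,0,0,0,0,0,0,0,0,0,0]'

```text
time_s: 5.55
position: [0.4598, -0.1665, 0.1587]
tool_rot: [-2.571, -1.805, 0.0]
ft_force: [1.3, -0.5, -2.5]
opening: 0.0261
gripper_force: 59.3
```

```bash
python3 - <<'E'
from h import *
print(avg(4)); s=state();print(s['opening'],s['gripper_force'])
p=cams.camera_params('wrist');im=cams.camera('wrist');np.save('w3.npy',im)
Rm=R.from_rotvec(s['tool_rot']).as_matrix()
f=lambda q:np.array(s['position'])+Rm@np.array(q)
print(proj(p,[f((0,0,.0044-.06)),f((0,0,.0044-.038)),f((0,0,.0044))])*1.5625)
cv2.imwrite('pics/w3.png',cv2.resize(im[150:300,156:356,::-1],(800,600),interpolation=cv2.INTER_CUBIC))
E
```

```text
(array([ 0.4595, -0.1664,  0.1583,  0.4918, -0.1352, -2.1237]), array([2.000e-04, 1.000e-04, 3.000e-04, 6.379e-01, 3.310e-01, 3.040e-01]))
0.025909855292351444 59.29478768259287
[[390.36647563 454.57217959]
 [390.88047779 411.20948591]
 [391.48867967 360.07285097]]
```

View pics/w3.png

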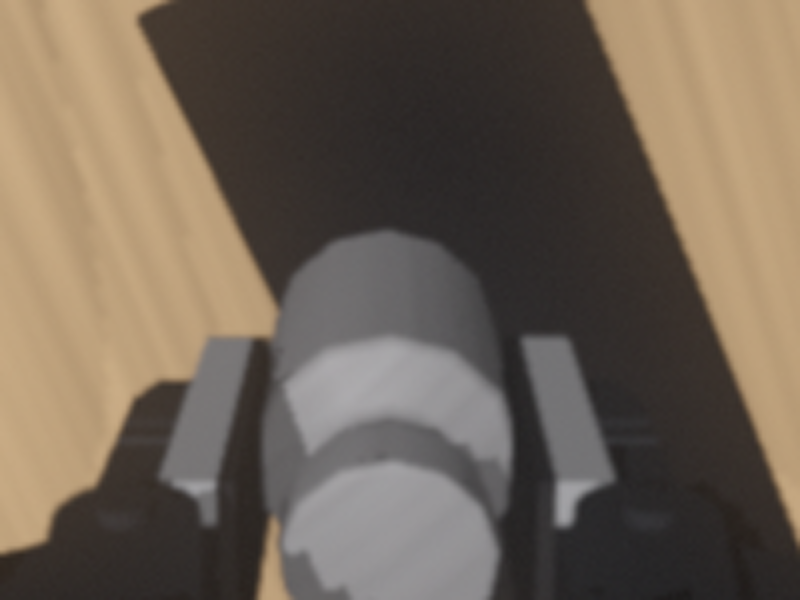

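The weight is held upright and centred between the pads, with its knob at (392,560) in the crop. Next I'll carry it to above the pan.

>>> move_arm --rows '[0,0,0,0.01,-0.002,0,0,0,0,0,0.02,-0.004,0,0,0,0,0,0.03,-0.0058,0,0,0,0,0,0.03,-0.0058,0,0,0,0,0,0.03,-0.0058,0,0,0,0,0,0.03,-0.0058,0,0,0,0,0,0.03,-0.0058,0,0,0,0,0,0.03,-0.0058,0,0,0,0,0,0.03,-0.0058,0,0,0,0,0,0.03,-0.0058,0,0,0,0,0,0.03,-0.0058,0,0,0,0,0,0.03,-0.0058,0,0,0,0,0,0.03,-0.0058,0,0,0,0,0,0.02,-0.004,0,0,0,0,0,0.02,-0.004,0,0,0,0,0,0.01,-0.0015,0,0,0,0,0,0,0,0,0,0,0,0,0,0,0,0,0,0,0,0,0,0,0]'

```text
time_s: 7.38
position: [0.5247, 0.2445, 0.1588]
tool_rot: [2.572, 1.803, -0.002]
ft_force: [0.7, -0.5, -1.6]
opening: 0.0256
gripper_force: 59.3
```

```bash
python3 - <<'E'
from h import *
print(avg(4)); s=state();print(s['opening'],s['gripper_force'],R.from_rotvec(s['tool_rot']).as_matrix().round(4).tolist())
p=cams.camera_params('wrist');im=cams.camera('wrist');np.save('w4.npy',im)
print(proj(p,[(.5235,.246,.076)])*1.5625)
cv2.imwrite('pics/w4.png',cv2.resize(im[:,:,::-1],(800,600),interpolation=cv2.INTER_CUBIC))
E
```

```text
(array([ 0.5248,  0.2444,  0.159 ,  0.1604, -0.212 , -1.4626]), array([1.000e-04, 1.000e-04, 1.000e-04, 4.447e-01, 2.244e-01, 2.529e-01]))
0.026237654702687022 59.26555991638452 [[0.3412, 0.94, 0.0001], [0.94, -0.3412, -0.0004], [-0.0004, 0.0003, -1.0]]
[[388.47273892 299.19801244]]
```

View pics/w4.png

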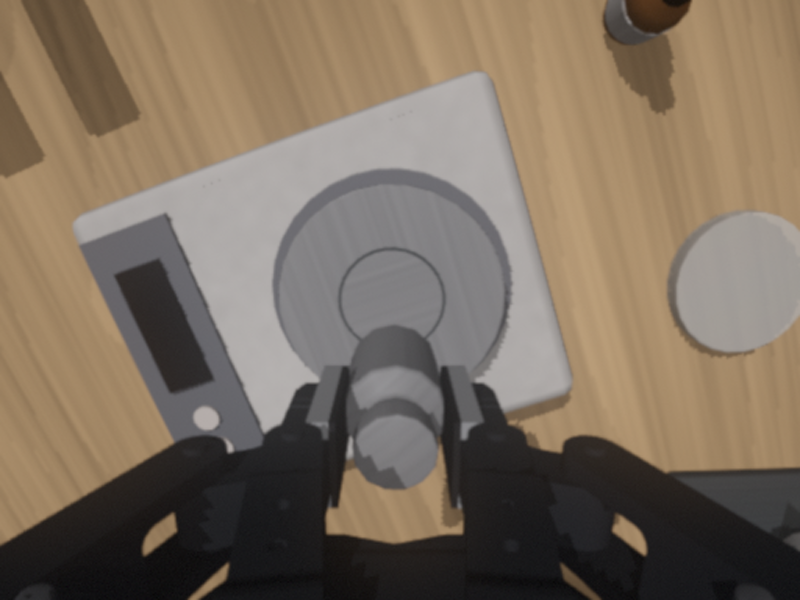

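Pan ring centre is at (391,298) and was predicted at (388,299), so they agree. I'll lower the weight.

>>> move_arm --rows '[0,0,0,0.001,-0.001,0.005,0,0,0,0,0,0,0.01,0,0,0,0,0,0,0.015,0,0,0,0,0,0,0.015,0,0,0,0,0,0,0.01,0,0,0,0,0,0,0.008,0,0,0,0,0,0,0.005,0,0,0,0,0,0,0.003,0,0,0,0,0,0,0.001,0,0,0,0,0,0,0,0,0,0,0,0,0,0,0,0,0,0,0,0,0,0]'

```text
time_s: 8.63
position: [0.5245, 0.2475, 0.0877]
tool_rot: [2.571, 1.805, 0.002]
ft_force: [0.3, -0.0, -1.8]
opening: 0.0257
gripper_force: 59.3
```

```bash
python3 - <<'E'
from h import *
print(avg(5)); s=state();print(s['opening'],R.from_rotvec(s['tool_rot']).as_matrix().round(4).tolist())
E
```

```text
(array([ 0.5244,  0.2474,  0.0875, -0.0402, -0.0525, -2.331 ]), array([1.000e-04, 0.000e+00, 1.000e-04, 2.914e-01, 6.026e-01, 3.354e-01]))
0.02630652285216406 [[0.3398, 0.9405, 0.0003], [0.9405, -0.3398, 0.0001], [0.0002, 0.0002, -1.0]]
```

>>> move_arm --rows '[0,0,0,-0.001,0,0.002,0,0,0,0,0,0,0.002,0,0,0,0,0,0,0.002,0,0,0,0,0,0,0.001,0,0,0,0,0,0,0.001,0,0,0,0,0,0,0.001,0,0,0,0,0,0,0.001,0,0,0,0,0,0,0,0,0,0,0,0,0,0,0]'

```text
time_s: 9.63
position: [0.5238, 0.2464, 0.0771]
tool_rot: [-2.571, -1.805, 0.0]
ft_force: [-1.6, -0.5, -0.6]
opening: 0.0257
gripper_force: 59.4
```

```bash
python3 - <<'E'
from h import *
print(avg(5)); s=state();print(s['opening'])
E
```

```text
(array([ 0.5238,  0.2464,  0.0772, -0.9239,  0.0663, -0.1912]), array([0.    , 0.    , 0.    , 0.6907, 0.3834, 0.4429]))
0.026014436179963348
```

>>> move_arm --rows '[0,0,0,0,0,0,0.03,0,0,0,0,0,0,0.035,0,0,0,0,0,0,0.045,0,0,0,0,0,0,0.06,0,0,0,0,0,0,0.06,0,0,0,0,0,0,0.06,0,0,0,0,0,0,0.06,0,0,0,0,0,0,0.06,0,0,0,0,0,0,0.06,0,0,0,0,0,0,0.06,0,0,0,0,0,0,0.06,0,0,0,0,0,0,0.06,0,0,0,0,0,0,0.06,0,0,0,0,0,0,0.06,0,0,0,0,0,0,0.06,0,0,0,0,0,0,0.06,0,0,0,0,0,0,0.06]'

```text
time_s: 11.3
position: [0.5239, 0.2464, 0.0771]
tool_rot: [2.571, 1.805, -0.0]
ft_force: [0.3, 0.9, -0.1]
opening: 0.0598
gripper_force: 0.0
```

```bash
python3 - <<'E'
from h import *
print(avg(5)); s=state();print(s['opening'],s['gripper_force'])
p=cams.camera_params('wrist');im=cams.camera('wrist')
cv2.imwrite('pics/w5.png',cv2.resize(im[120:320,122:390,::-1],(800,600),interpolation=cv2.INTER_CUBIC))
q=proj(p,[(.5235,.246,.072),(.5238,.2464,.132)]);print((q-[122,120])*[800/268,3])
E
```

```text
(array([ 0.5239,  0.2464,  0.0771, -0.2975,  0.3634,  0.0276]), array([0.    , 0.    , 0.    , 0.5457, 0.5131, 0.2759]))
0.060089263256686516 0.0
[[382.63508202 332.44130961]
 [381.19726544 509.69629014]]
```

View pics/w5.png

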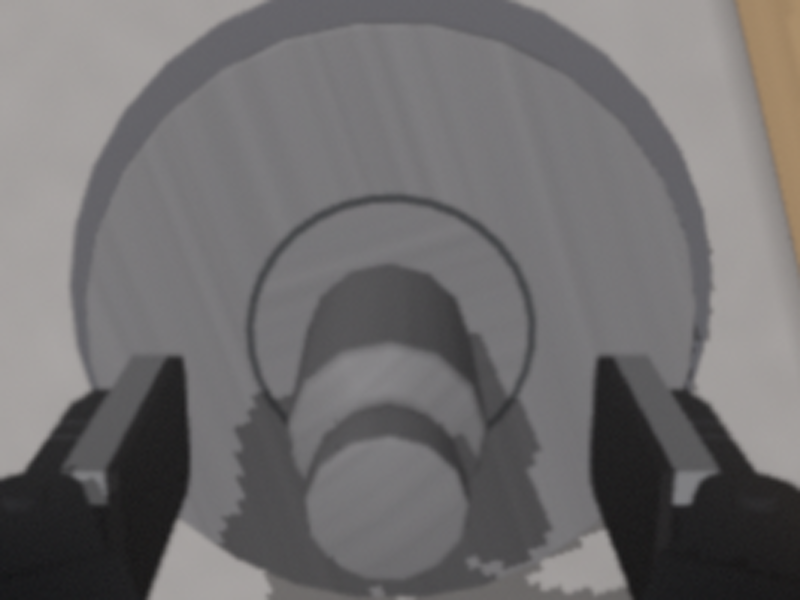

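The weight stands upright near the centre of the ring, at about (388,330) against the ring centre (391,330). I'll wait a bit longer, then grip it again and lift.

>>> move_arm --rows '[0,0,0,0,0,0,0.06,0,0,0,0,0,0,0.06,0,0,0,0,0,0,0.06,0,0,0,0,0,0,0.06,0,0,0,0,0,0,0.06,0,0,0,0,0,0,0.06,0,0,0,0,0,0,0.06,0,0,0,0,0,0,0.06,0,0,0,0,0,0,0.06,0,0,0,0,0,0,0.06,0,0,0,0,0,0,0.045,0,0,0,0,0,0,0.038,0,0,0,0,0,0,0.033,0,0,0,0,0,0,0,0,0,0,0,0,0,0,0,0,0,0,0,0,0,0,0,0,0,0,0,0,0,0,0,0,0,0,0]'

```text
time_s: 13.1
position: [0.5238, 0.2464, 0.0771]
tool_rot: [-2.571, -1.805, 0.0]
ft_force: [-0.4, -0.2, -0.0]
opening: 0.0259
gripper_force: 58.9
```

>>> move_arm --rows '[0,0,0,0,0,0,0,0,0,0,0,0,0,0,0,0,0,0,0,-0.002,0,0,0,0,0,0,-0.004,0,0,0,0,0,0,-0.008,0,0,0,0,0,0,-0.015,0,0,0,0,0,0,-0.02,0,0,0,0,0,0,-0.02,0,0,0,0,0,0,-0.02,0,0,0,0,0,0,-0.02,0,0,0,0,0,0,-0.02,0,0,0,0,0,0,-0.02,0,0,0,0,0,0,-0.01,0,0,0,0,0,0,-0.005,0,0,0,0,0,0,0,0,0,0,0,0,0,0,0]'

```text
time_s: 14.43
position: [0.5235, 0.2461, 0.2404]
tool_rot: [-2.571, -1.805, 0.002]
ft_force: [0.0, -0.1, -1.3]
opening: 0.0258
gripper_force: 59.2
```

>>> move_arm --rows '[-0.061,0,0,0,0,0,0,-0.1,0,0,0,0,0,0,-0.1,0,0,0,0,0,0,-0.1,0,0,0,0,0,0,-0.1,0,0,0,0,0,0,-0.1,0,0,0,0,0,0,-0.05,0,0,0,0,0,0,0,0,0,0,0,0,0,0,0,0,0,0,0,0]'

```text
time_s: 15.18
position: [0.5227, 0.2467, 0.2397]
tool_rot: [2.131, 1.501, 0.464]
ft_force: [0.2, -0.1, -1.5]
opening: 0.0261
gripper_force: 59.5
```

```bash
cat > d.py <<'E'
from h import *
a=avg(4);print(a);s=state();Rm=R.from_rotvec(s['tool_rot']).as_matrix()
y=np.radians(160.1);lz=np.array([np.sin(np.radians(35))*np.cos(y),np.sin(np.radians(35))*np.sin(y),np.cos(np.radians(35))])
L=np.array([.6745,-.005,.12]);F=L+.06*lz
print('z err deg',np.degrees(np.arccos(-Rm[:,2]@lz)),'turn in tool',np.cross(Rm[:,2],-lz)@Rm,'joints',s['joint_pos'].round(2),s['opening'])
for k in(.08,.03,0):
    T=F+(.005+k)*lz; print(k,T.round(4),((T-a[0][:3])@Rm).round(4))
E
python3 d.py
```

```text
(array([ 0.5238,  0.246 ,  0.2404,  0.1404, -0.2353, -1.6295]), array([7.000e-04, 4.000e-04, 5.000e-04, 2.473e-01, 2.456e-01, 4.780e-01]))
z err deg 0.2812699922996986 turn in tool [-4.74210581e-03  1.26940085e-03  1.35525272e-17] joints [-0.76  0.3  -0.16  2.05  0.91  0.83 -1.91] 0.026079759097209318
0.08 [0.5963 0.0233 0.2388] [-0.1844  0.1177  0.0836]
0.03 [0.6233 0.0135 0.1978] [-0.1844  0.1179  0.1336]
0 [0.6394 0.0077 0.1732] [-0.1843  0.1181  0.1636]
```

>>> move_arm --rows '[0,0,0,-0.0092,0.0059,0.0042,0,0,0,0,-0.0185,0.0118,0.0084,0,0,0,0,-0.0185,0.0118,0.0084,0,0,0,0,-0.0185,0.0118,0.0084,0,0,0,0,-0.0185,0.0118,0.0084,0,0,0,0,-0.0185,0.0118,0.0084,0,0,0,0,-0.0185,0.0118,0.0084,0,0,0,0,-0.0185,0.0118,0.0084,0,0,0,0,-0.0185,0.0118,0.0084,0,0,0,0,-0.0185,0.0118,0.0084,0,0,0,0,-0.0092,0.0059,0.0042,0,0,0,0,0,0,0,0,0,0,0,0,0,0,0]'

```text
time_s: 16.47
position: [0.5972, 0.0208, 0.2397]
tool_rot: [2.135, 1.492, 0.467]
ft_force: [0.5, -0.4, -1.8]
opening: 0.0259
gripper_force: 59.5
```

```bash
python3 d.py; python3 - <<'E'
from h import *
im=cams.camera('wrist');s=cams.camera('scene')
a=cv2.resize(im[120:384,80:432,::-1],(400,300));b=cv2.resize(s[130:330,160:427,::-1],(400,300))
p=cams.camera_params('wrist');print((proj(p,[(.6745,-.005,.12)])-[80,120])*400/352)
cv2.imwrite('pics/w6.png',cv2.resize(np.hstack([a,b]),(800,300)))
E
```

```text
(array([ 0.5972,  0.0225,  0.2396, -0.3098,  0.5571, -2.0292]), array([0.000e+00, 1.100e-03, 1.000e-04, 4.994e-01, 7.404e-01, 3.885e-01]))
z err deg 0.2246932110262668 turn in tool [-3.83299422e-03 -8.29040442e-04  4.33680869e-18] joints [-0.36  0.23 -0.01  2.16  0.98  0.46 -1.54] 0.02597761950326816
0.08 [0.5963 0.0233 0.2388] [ 0.0005 -0.0014  0.    ]
0.03 [0.6233 0.0135 0.1978] [ 0.0004 -0.0012  0.05  ]
0 [0.6394 0.0077 0.1732] [ 0.0004 -0.0011  0.08  ]
[[194.83395404  64.1975396 ]]
```

View pics/w6.png

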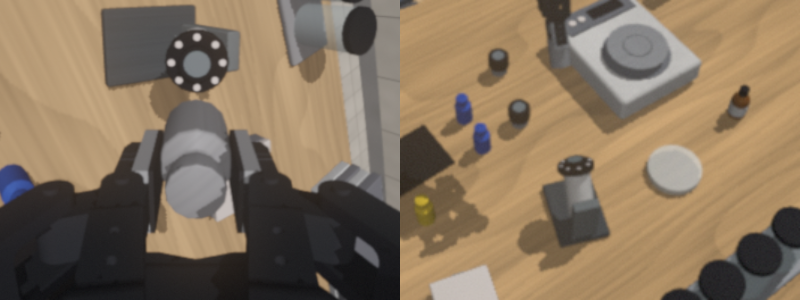

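The lens sits at (197,64) in the crop against a prediction of (195,64), and the base plate is square with the tool. I'll advance along the viewing axis.

>>> move_arm --rows '[0,0,0,0,-0.001,0.004,0,0,0,0,0,0,0.008,0,0,0,0,0,0,0.01,0,0,0,0,0,0,0.01,0,0,0,0,0,0,0.01,0,0,0,0,0,0,0.01,0,0,0,0,0,0,0.01,0,0,0,0,0,0,0.008,0,0,0,0,0,0,0.006,0,0,0,0,0,0,0.003,0,0,0,0,0,0,0.001,0,0,0,0,0,0,0,0,0,0,0,0,0,0,0,0,0,0,0,0,0,0]'

```text
time_s: 17.93
position: [0.6393, 0.0081, 0.1735]
tool_rot: [2.132, 1.497, 0.469]
ft_force: [0.3, 0.2, -1.4]
opening: 0.0257
gripper_force: 59.5
```

```bash
python3 d.py; python3 - <<'E'
from h import *
im=cams.camera('wrist');s=cams.camera('scene')
a=cv2.resize(im[60:360,56:456,::-1],(400,300));b=cv2.resize(s[170:290,197:357,::-1],(400,300))
p=cams.camera_params('wrist');q=cams.camera_params('scene');L=[(.6745,-.005,.12),(.642,.0067,.1691)]
print(proj(p,L)-[56,60],(proj(q,L)-[197,170])*2.5+[400,0])
cv2.imwrite('pics/w7.png',np.hstack([a,b]))
E
```

```text
(array([ 0.6393,  0.008 ,  0.1735,  0.0067, -0.2159, -1.4416]), array([0.000e+00, 1.000e-04, 0.000e+00, 3.929e-01, 7.733e-01, 2.611e-01]))
z err deg 0.19810767119747358 turn in tool [-3.44947803e-03 -2.37206174e-04 -4.14707331e-18] joints [-0.38  0.39  0.12  2.17  1.3   0.31 -1.84] 0.026010277862157306
0.08 [0.5963 0.0233 0.2388] [-0.0002 -0.0002 -0.0797]
0.03 [0.6233 0.0135 0.1978] [-0.0002 -0.0001 -0.0297]
0 [0.6394 0.0077 0.1732] [-0.0002  0.0001  0.0003]
[[196.08698019 139.33088428]
 [195.43846245 170.61805914]] [[598.73146787 164.09503803]
 [589.54371929  99.27800275]]
```

View pics/w7.png

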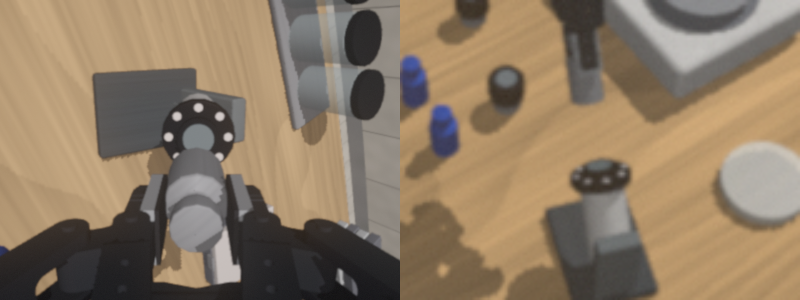

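The weight's underside is at (588,100) in the scene crop against a predicted (590,99), the lens matches too, and the grip is holding. I'll hand in.

```bash
python3 -c "
from h import *
print(env.close_job())"
```

```text
the job is handed in; nothing more can be done
None
```

The job is handed in: the 200 g weight stood released on the pan for about 2.5 s, and the arm now holds it about 60 mm in front of the lens, squarely facing it; the hand-in gave no verdict.

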